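Isolate the cassette turntable and swing out its lockout hasp

TASK

The cassette turntable has to be cleaned, so lock it out: on its isolator (the grey box with the black bar handle and the steel hasp) turn the handle a quarter turn clockwise to off, as far as it goes. Only then swing the hasp right out by its upright post, until it stands square out from the box's end ready for a padlock. Do not turn the round dial on the similar grey box, which sets the speed.

Things in the scene. Friction and masses are not known exactly. Their poses are not given: they have to be found in the camera images.
- isolator: Fixed grey box 160 (own x) x 110 (own y) x 75 mm high, black bar handle and steel hasp on its upward face. Origin: centre of its underside, z up. Hasp at its -x end, black cable gland at its +x end. A like-sized speed-control box stands elsewhere, with a round ribbed dial, no bar handle, no hasp.
- handle (a joint): Handle, rad: 0 on, bar along own x; grows clockwise seen from above; 1.571 off, at the stop, bar across, white line end to own -y. Starts 0 to 0.3; stiff (0.12 N m), stays put. Axis vertical at own x 30, y 0 mm. Bar 14 mm thick, 80 long (40 each side of the axis), grip 89 to 115 mm above the table, on a round foot 52 mm across (42 mm from 83 to 89 mm up).
- hasp (a joint): Hasp, rad: 0 folded in, along the box's -x end, pointing to own -y; grows clockwise seen from above; 1.571 out, at the stop, pointing to own -x. Starts 0 to 0.2; light (1 N at the post), stays put. Vertical pivot at own x -55, y 40 mm. Flat strip 18 mm wide, its top 81 mm above the table; 60 mm from the pivot stands a round post 12 mm across, top 112 mm, to pinch or push.
- dial_mark (a point): White mark near the rim of the round ribbed dial (42 mm across, top 105 mm above the table) on the speed-control box, 20 mm from the dial's axis. The dial turns easily; it is not to be turned.
Things that resemble listed ones, but are neither listed nor needed, are in the scene too. What is shaped like the isolator but brown is not meant.

How it is judged:
By the outcome, as a careful person would: the job done as asked, in the order asked, and still so for the second after the job is handed in, with the robot touching nothing.
It also fails if it takes over 54 s, if anything falls off the work surface, if the arm or the gripper's body presses on something with over 40 N, if the wrist force passes 120 N, or if a joint passes its speed limit or range.

ROBOT

A 6-joint arm with a two-finger parallel gripper is mounted at the origin on the work surface. World frame = base frame: x ahead of the robot, y to its left, z up, the work surface at z = 0. Lengths are in m, angles in rad, forces in N, time in s.
With the tool pointing down it reaches from about 0.35 to 0.975 m from the base axis. Payload 7.1 kg.
Tool frame: the origin (TCP) lies on the centre line of the jaws, within the pads' length; the fingertips stand bot.tips_ahead ahead of it and the grasp point (between the pads) lies 8 mm behind it (bot.tips_ahead is the distance from the TCP to the fingertips, in m); z points along the fingers, y is the line along which they close (so a half turn about z gives the same grasp; the last joint's range is limited). The gripper opens to 88 mm and grips with 3 to 60 N. Pads are 20 mm wide; open, the fingers measure 115 mm over their backs; the gripper's body (75 mm by 178 mm) begins 61 mm behind the grasp point.
Start: joints at [-1.325, 0.423, 1.63, -0, 1.089, -0.019], TCP at [0.164, -0.603, 0.194] pointing down, gripper open.
Joint ranges: [-3, 3], [-0.9, 2.11], [0.09, 2.58], [-1.31, 4.45], [0.11, 2.69], [-2.54, 2.54]. Speed limits (rad/s): [2.39, 2.39, 3.01, 3.14, 3.14, 3.14].

INTERFACE

Orientations are given as a rotation vector (axis times angle).
In Python, from station import status, cams, order, masks_of, mark_of, bot gives the robot as it stands.
- The arm moves only by the tool jog_arm, never from a script. Its argument "deltas" is a list of rows, each a list of 3 entries, a list of its own where there are three numbers: the opening, from -1 (shut) to 1 (fully open), then the shift along the tool's x, y, z in m, then the turn about the tool's z in rad. In form: [[gripper, [dx, dy, dz], spin], ...]. A call has 1 to 10 rows; each row is the pose to reach, as a shift and turn from the pose commanded when the call began, along the tool's axes at that moment; what a row does not reach only later rows make up. A row lasts 1/12 s, in which the tool goes at most 41.7 mm and 7.16 degrees, less where a joint would pass 70% of its speed; a pose out of reach is approached as far as the arm can. A call with a gripper value outside its range is refused whole. The fingers move at their own pace and stop on an object; "squeeze" is the grip in N (left out, the last holds). Time passes only in rows, so rows that repeat a pose let the fingers close. It gives the time, the measured TCP pose, the force, the opening and the grip force at its end, in the units of the state.
- status.observe(): the state, without advancing time (a new reading comes with each control period).
- cams.grab_frame(name): name is "scene" or "top"; returns a dict with "pixels" (480x640x3 uint8, red, green, blue), "z_map" (480x640 float32, m along the optical axis (not along the pixel's ray), 0 where there is no reading), "fovy" (degrees; the focal length in pixels is half the picture's height over the tangent of half this angle, whatever the lens; pixels are square), "cx", "cy" (the principal point, pixels), "extrinsics" (4x4, takes a point from camera to world coordinates). Camera axes: x right, y down, z forward; pixel columns grow to the right and rows downward; lengths in m; the calibration is good to about 2 mm. A picture is of the moment at which its call begins.
- order.finish_job(): hands the job in; it is judged then, once.
Trained networks look in a picture, given as the dict that the camera call returned (one of the last four; its "shot" number tells which), for a name from the list of things; names that differ only in an ending like _2 or _b are one class to them, and where a whole thing is asked for, a point or a joint stands for the part that bears it (a point fixed in the world has none). Each returns a list of dicts, best first, with "conf" (0 to 1); they miss things now and then, are a little off and sometimes report something else, mostly with a low value. They report only what shows in the picture. A call takes as long as a camera call. They do not tell look-alikes from the thing itself.
- masks_of(picture, query): "pixels" (480x640 bool, what is visible of it) and "extent" ([left, top, right, bottom] in pixels, round what is visible of it).
- mark_of(picture, query): "position" ([column, row] in pixels: a listed point, or the origin of a listed thing).
The state is a dict: "t": time; "joint_positions": joint angles; "joint_velocities": joint speeds; "tau": joint torques, N m; "ee_pos": TCP position; "tool_rot": TCP orientation; "wrist_force": force on the tool from outside, world axes, zero at the start; "torque": the same for the moment, N m; "gripper_width": finger opening in m; "finger_force": force on a finger pad.
Only numpy, scipy, OpenCV 4.12 (cv2) and the standard library are available. Lean on these libraries where they do the work, as an engineer would, in place of code of your own. Each camera call takes 0.05 s, during which the arm holds its last target. There are 200 camera calls.

## Working session

There is one attempt and no reset: what is moved stays moved. The work goes in short steps, Python scripts to look and compute and a tool call to move; the robot and the scene stay as the last step left them, time stands still between calls to the robot, and variables do not carry over. Pictures are saved under pics/ and viewed, at most 10 in all, crops included, and the job is handed in when it is done.

Besides the shell and the picture viewer there is one more tool, called in YAML: its name, and indented under it one key for each argument. jog_arm: Moves the arm, as the interface text tells. Its arguments: {"type":"object","properties":{"deltas":{"type":"array","items":{"type":"array"}},"squeeze":{"type":"number"}},"required":["deltas"]}

```bash
mkdir -p pics; cat > h.py <<'E'
from station import status, cams, order, masks_of, mark_of, bot
import numpy as np, cv2
def K(p):
    return 240/np.tan(np.radians(p["fovy"])/2)
def pt(p,u,v,z=None):
    """pixel -> world, by depth (z None) or on plane height z"""
    E=np.array(p["extrinsics"]); d=np.array([(u-p["cx"])/K(p),(v-p["cy"])/K(p),1.])
    if z is None: s=p["z_map"][int(round(v)),int(round(u))]
    else: s=(z-E[2,3])/(E[:3,:3]@d)[2]
    return E[:3,3]+E[:3,:3]@d*s
def px(p,w):
    E=np.array(p["extrinsics"]); c=E[:3,:3].T@(np.array(w)-E[:3,3]); return c[:2]/c[2]*K(p)+[p["cx"],p["cy"]]
def cloud(p):
    E=np.array(p["extrinsics"]); v,u=np.mgrid[:480,:640]; z=p["z_map"]
    c=np.stack([(u-p["cx"])/K(p)*z,(v-p["cy"])/K(p)*z,z],-1)
    return c@E[:3,:3].T+E[:3,3]
def save(p,n,crop=None,k=1):
    im=p["pixels"][...,::-1]
    if crop: l,t,r,b=crop; im=im[t:b,l:r]
    cv2.imwrite("pics/"+n,cv2.resize(im,None,fx=k,fy=k,interpolation=cv2.INTER_CUBIC))
E
python3 - <<'E'
from h import *
print(bot.tips_ahead, status.observe())
for n in("top","scene"):
    p=cams.grab_frame(n); save(p,n+"1.png"); print(n,p["fovy"],p["extrinsics"])
    for q in("isolator","handle","hasp","dial_mark"):
        for m in masks_of(p,q)[:4]: print(q,"mask",round(m["conf"],2),m["extent"])
        for m in mark_of(p,q)[:4]: print(q,"mark",round(m["conf"],2),m["position"])
E
```

```text
0.011 {'t': 0.0, 'joint_positions': array([-1.32500149e+00,  4.23801247e-01,  1.63070996e+00, -6.80599050e-06,
        1.08859390e+00, -1.90318150e-02]), 'joint_velocities': array([ 0.00057538,  0.00092545,  0.00113047,  0.00024439, -0.00031754,
        0.00109204]), 'tau': array([ 1.58678458e-04, -5.44622898e+01, -2.73669577e+01,  6.43908698e-02,
        2.28867604e-02, -1.31261354e-04]), 'ee_pos': array([ 0.16344399, -0.60261864,  0.19311861]), 'tool_rot': array([-3.11260207e+00, -4.14580790e-01,  2.78064093e-04]), 'wrist_force': array([ 0.6666682 , -0.78572322,  0.38633112]), 'torque': array([-0.00203891,  0.05600147, -0.05390933]), 'finger_force': 0.0, 'gripper_width': 0.08773802971214502}
top 45.988304569460574 [[-0.02692372 -0.98464827  0.1724613   0.31141824]
 [-0.99960111  0.02799096  0.00375894 -0.15123261]
 [-0.0085286  -0.17229131 -0.98500912  1.31676153]
 [ 0.          0.          0.          1.        ]]
isolator mask 0.84 [490.0, 260.1, 551.6, 339.4]
isolator mask 0.68 [336.2, 185.7, 389.7, 268.3]
isolator mark 0.71 [362.1, 230.5]
handle mask 0.94 [358.4, 193.9, 379.3, 231.7]
handle mask 0.93 [512.4, 269.4, 534.2, 304.2]Traceback (most recent call last):
  File "<stdin>", line 7, in <module>
ValueError: it knows: dial_mark, isolator
```

```bash
python3 - <<'E'
from h import *
for n in("top","scene"):
    p=cams.grab_frame(n); save(p,n+"1.png")
    for q in("isolator","handle","hasp","dial_mark"):
        for m in masks_of(p,q)[:4]: print(n,q,"mask",round(m["conf"],2),m["extent"])
    for q in("isolator","dial_mark"):
        for m in mark_of(p,q)[:4]: print(n,q,"mark",round(m["conf"],2),m["position"])
    if n=="top": save(p,"crop1.png",(320,170,570,350),3)
E
```

```text
top isolator mask 0.91 [487.3, 256.8, 554.3, 340.7]
top isolator mask 0.82 [338.6, 186.3, 390.7, 268.9]
top handle mask 0.72 [512.6, 268.9, 534.4, 302.3]
top hasp mask 0.88 [505.3, 321.1, 546.2, 330.0]
top hasp mask 0.79 [344.3, 249.0, 376.8, 256.2]
top dial_mark mask 0.65 [106.1, 205.1, 128.5, 230.1]
top isolator mark 0.97 [513.6, 300.3]
top dial_mark mark 0.85 [118.6, 206.0]
scene isolator mask 0.97 [241.0, 243.8, 290.8, 316.0]
scene isolator mask 0.66 [101.7, 219.8, 154.7, 290.1]
scene handle mask 0.78 [257.4, 261.4, 275.5, 294.3]
scene handle mask 0.51 [119.1, 234.9, 129.9, 262.4]
scene hasp mask 0.47 [111.0, 220.1, 142.0, 236.2]
scene hasp mask 0.44 [250.4, 245.6, 280.4, 257.6]
scene dial_mark mask 0.79 [466.1, 225.8, 482.9, 240.0]
scene isolator mark 0.69 [130.7, 262.3]
scene isolator mark 0.58 [264.0, 283.5]
scene dial_mark mark 0.59 [477.0, 235.7]
```

View pics/top1.png

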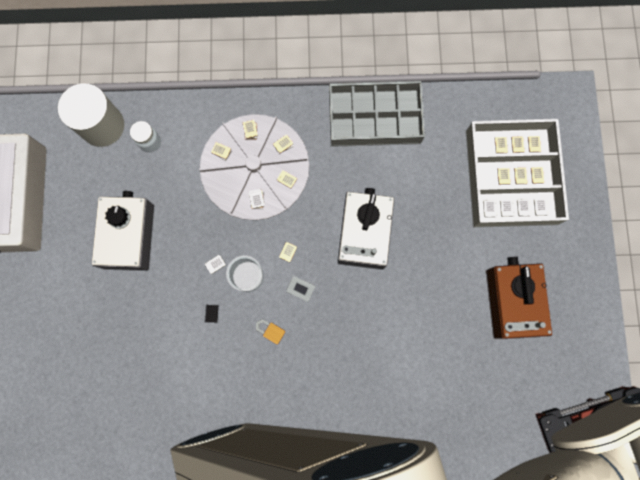

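View pics/crop1.png

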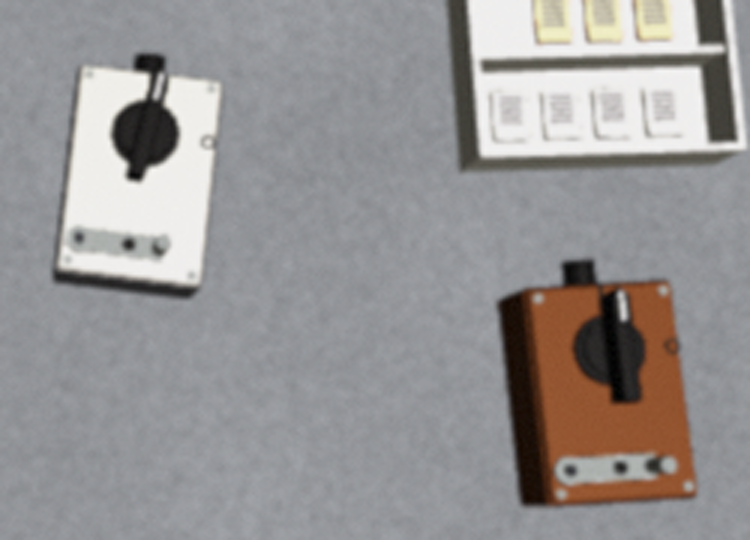

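View pics/scene1.png

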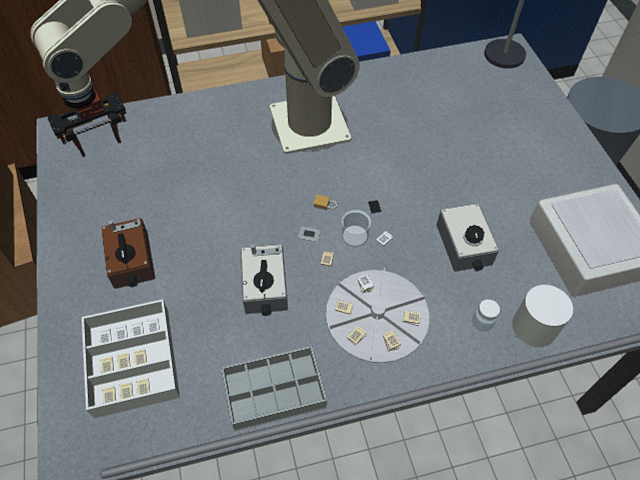

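Top view: candidates are the grey isolator (365,228), with bar handle (368,212) and hasp (360,252); the brown look-alike at (520,300); and the grey dial box at (122,230). By its colour, bar and hasp, I choose the one at (365,228), and the crop confirms it. Next, measure it.

```bash
cat >> h.py <<'E'
def box(p,c=None):
    C=cloud(p); W=C.reshape(-1,3)
    if c is None: c=pt(p,363,230,.075)
    S=W[np.hypot(W[:,0]-c[0],W[:,1]-c[1])<.13]
    T=S[(S[:,2]>.068)&(S[:,2]<.130)]
    F=T[T[:,2]<.0785]
    r=cv2.minAreaRect((F[:,:2]*1000).astype(np.float32))
    return S,F,r
E
python3 - <<'E'
from h import *
for n in("top","scene"):
    p=cams.grab_frame(n)
    c=pt(p,*((363,230) if n=="top" else (263,275)),z=.075)
    S,F,r=box(p,c); print(n,c,r,np.median(F[:,2]),len(F))
    (cx,cy),(w,h),a=r
    b=cv2.boxPoints(r); e=[b[1]-b[0],b[2]-b[1]]; e=max(e,key=np.linalg.norm); e/=np.linalg.norm(e); e*=np.sign(e[0]); print("yaw",np.arctan2(e[1],e[0]))
    R=np.array([e,[-e[1],e[0]]]); L=(S[:,:2]*1000-[cx,cy])@R.T
    g=(S[:,2]>.092)&(S[:,2]<.13)
    H=g&(np.hypot(L[:,0]-30,L[:,1])<48); P=g&(L[:,0]<-25)&(np.abs(L[:,1])<60)
    for nm,m in(("handle",H),("post",P)):
        q=L[m]; print(nm,len(q),q.mean(0),S[m][:,2].max(), S[m].mean(0))
        if nm=="handle": 
            u,s,v=np.linalg.svd(q-q.mean(0)); v=v[0]*np.sign(v[0][0]); print("ang cw",-np.arctan2(v[1],v[0]))
        else: print("hasp ang cw", q.mean(0)-[-55,40])
E
```

```text
top [ 0.54430424 -0.25443574  0.075     ] ((548.949951171875, -260.7816467285156), (109.0240249633789, 159.39071655273438), 81.4732666015625) 0.07415117604954014 2419
yaw -0.14881957
handle 248 [ 2.7357252e+01 -2.0537028e-02] 0.12139858194547637 [ 0.57600177 -0.26485824  0.11238688]
ang cw 0.15081381645422073
post 31 [-56.16452802 -19.69769143] 0.12004626336025215 [ 0.49048563 -0.27193405  0.10865522]
hasp ang cw [ -1.16452802 -59.69769143]
scene [ 0.5645361  -0.26328746  0.075     ] ((555.1541748046875, -261.4437255859375), (109.08525085449219, 163.6974639892578), 81.25082397460938) 0.0742517101532919 1490
yaw -0.15270205
handle 210 [32.50705766  0.24923465] 0.12441156449438995 [ 0.58732088 -0.26614202  0.11083772]
ang cw 0.1488376215758651
post 32 [-54.72424789 -20.22008881] 0.11624421677482388 [ 0.49799105 -0.27310446  0.1065609 ]
hasp ang cw [  0.27575211 -60.22008881]
```

jog_arm:
  deltas:
    - [1,[0.492,-0.216,0],-1.25]
    - [1,[0.492,-0.216,0],-1.25]
    - [1,[0.492,-0.216,0],-1.25]
    - [1,[0.492,-0.216,0],-1.25]
    - [1,[0.492,-0.216,0],-1.25]
    - [1,[0.492,-0.216,0],-1.25]
    - [1,[0.492,-0.216,0],-1.25]
    - [1,[0.492,-0.216,0],-1.25]
    - [1,[0.492,-0.216,0],-1.25]
    - [1,[0.492,-0.216,0],-1.25]
  squeeze: 40

```text
t: 1.83
ee_pos: [0.4894, -0.3401, 0.1941]
tool_rot: [2.276, 2.165, 0.0]
wrist_force: [1.0, -0.5, 0.0]
gripper_width: 0.0881
finger_force: 0.0
```

```bash
cat >> h.py <<'E'
def need(x,y,z,yaw):
    s=status.observe(); r=s["tool_rot"]; p=s["ee_pos"]; a=2*np.arctan2(r[1],r[0])
    d=np.array([x,y])-p[:2]; c,n=np.cos(a),np.sin(a)
    sp=(a-yaw+np.pi)%(2*np.pi)-np.pi
    print("t",s["t"],"pos",p,"yaw",a,"shift",np.round([d@[c,n],d@[n,-c],p[2]-z],4),"spin",round(sp,3),"q6",s["joint_positions"][5],"F",s["wrist_force"],s["gripper_width"])
E
python3 -c "
from h import *
need(.582,-.2655,.15,2.84)"
```

```text
t 1.8333 pos [ 0.48939017 -0.34013364  0.19407901] yaw 1.52098534061581 shift [0.0792 0.0888 0.0441] spin -1.319 q6 -0.5775026161706379 F [ 1.04201821 -0.49463292  0.02713449] 0.0881027391283337
```

jog_arm:
  deltas:
    - [1,[0.079,0.089,0.04],-1.319]
    - [1,[0.079,0.089,0.04],-1.319]
    - [1,[0.079,0.089,0.04],-1.319]
    - [1,[0.079,0.089,0.04],-1.319]
    - [1,[0.079,0.089,0.04],-1.319]
    - [1,[0.079,0.089,0.04],-1.319]
    - [1,[0.079,0.089,0.04],-1.319]
    - [1,[0.079,0.089,0.04],-1.319]
    - [1,[0.079,0.089,0.04],-1.319]
    - [1,[0.079,0.089,0.04],-1.319]

```text
t: 2.67
ee_pos: [0.5813, -0.2677, 0.1538]
tool_rot: [-0.579, -3.088, -0.0]
wrist_force: [0.0, 0.3, -0.6]
gripper_width: 0.0875
finger_force: 0.0
```

```bash
python3 -c "
from h import *
need(.582,-.2655,.103,2.84)
p=cams.grab_frame('scene'); save(p,'s2.png',(190,180,350,320),4)"
```

```text
t 2.6667 pos [ 0.58131303 -0.2677218   0.15383414] yaw -3.5120908769067167 shift [0.0002 0.0023 0.0508] spin -0.069 q6 -1.650501721323453 F [ 0.01314564  0.30464414 -0.5848656 ] 0.08752060854927352
```

View pics/s2.png

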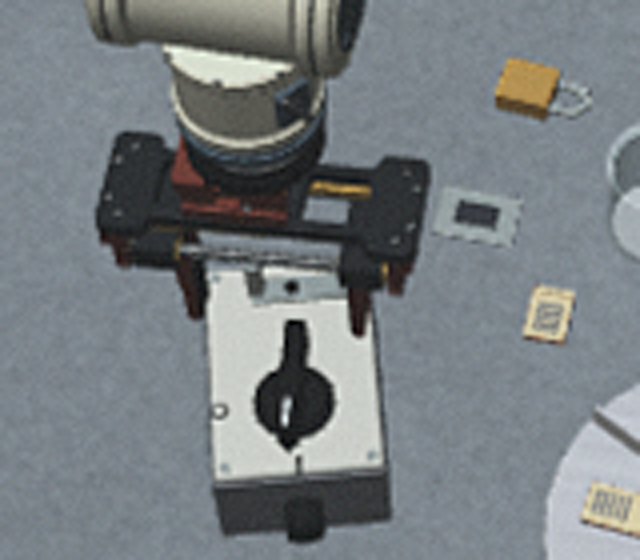

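Scene crop: the open fingers straddle the bar's line above the box, fingertips near (195,312) and (360,330) and the handle axis near (293,400). Check that offset by projection before descending.

```bash
python3 -c "
from h import *
p=cams.grab_frame('scene')
f=lambda w:(px(p,w)-[190,180])*4
print('tip',f([.5813,-.2677,.143]),'axis foot',f([.582,-.2655,.089]),f([.552,-.261,.075]),'post',f([.494,-.2725,.112]))
p=cams.grab_frame('top')
f=lambda w:px(p,w)
print('axis foot',f([.582,-.2655,.089]),'post',f([.494,-.2725,.112]))
"
```

```text
tip [282.52111292 346.17978489] axis foot [292.64707631 392.3039598 ] [291.49530208 362.88450095] post [250.98211604 260.87365425]
axis foot [367.75184788 212.00737778] post [373.65506278 249.50576093]
```

```bash
python3 -c "
from h import *
for n in ('scene','top'):
    p=cams.grab_frame(n); C=cloud(p).reshape(-1,3)
    m=(abs(C[:,0]-.58)<.06)&(abs(C[:,1]+.267)<.075)&(C[:,2]>.13)&(C[:,2]<.18)
    q=C[m]; print(n,len(q)); 
    for s in (q[q[:,1]>-.267],q[q[:,1]<=-.267]):
        if len(s): print(len(s),s.min(0),np.median(s,0),s.max(0))
    # box top by face only
p=cams.grab_frame('scene'); v,u=np.mgrid[250:266,228:290:2]
im=cloud(p)
g=p['pixels'].astype(int)
save(p,'s3.png',(225,235,295,295),9)
"
```

```text
scene 0
top 0
```

View pics/s3.png

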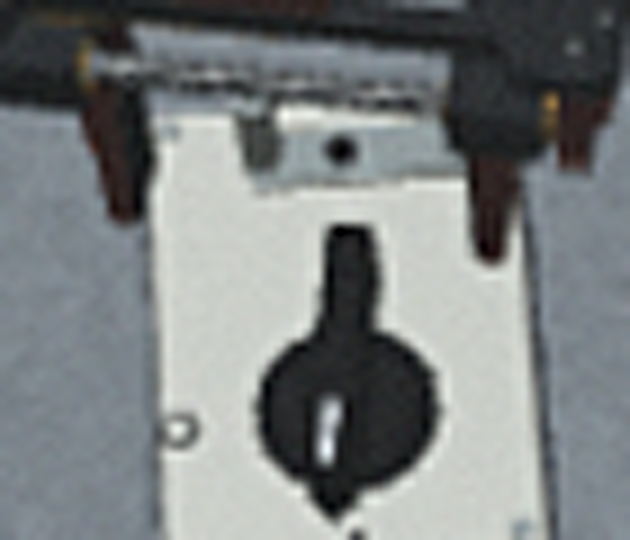

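```bash
python3 -c "
from h import *
p=cams.grab_frame('scene')
for u,v in ((239,256),(238,252),(279,261),(279,256),(279,263),(280,259),(264,280)): print(u,v,p['pixels'][v,u],p['z_map'][v,u],pt(p,u,v))
y=2.77; t=np.array([np.sin(y),-np.cos(y)])
e=status.observe()['ee_pos'];print(e)
for s in(-1,1):
  for w in (.044,.0575):
    print(s,w,px(p,[*(e[:2]+s*w*t),e[2]-.011]))
p=cams.grab_frame('top'); save(p,'t2.png',(310,150,440,290),5)
for s in(-1,1): print(px(p,[*(e[:2]+s*.05*t),e[2]-.011]))
"
```

```text
239 256 [38 30 31] 1.4163452 [ 0.57699126 -0.31396432  0.2012644 ]
238 252 [45 34 39] 1.4023287 [ 0.57683512 -0.31449533  0.21820427]
279 261 [42 27 29] 1.4145323 [ 0.61021289 -0.22593597  0.19536453]
279 256 [50 37 37] 1.3969424 [ 0.61039955 -0.22490183  0.21663735]
279 263 [36 22 22] 1.4183923 [ 0.61189679 -0.22661033  0.18949166]
280 259 [28 21 19] 1.406154 [ 0.61155041 -0.22337129  0.20499965]
264 280 [29 31 33] 1.4765536 [ 0.60514136 -0.26617676  0.11753791]
[ 0.58126619 -0.2678005   0.15387193]
-1 0.044 [242.71611421 264.75653369]
-1 0.0575 [237.24837547 264.20169047]
1 0.044 [278.54822497 268.39262618]
1 0.0575 [284.07460651 268.95342022]
[393.31664455 214.52338824]
[348.73903569 199.10578105]
```

View pics/t2.png

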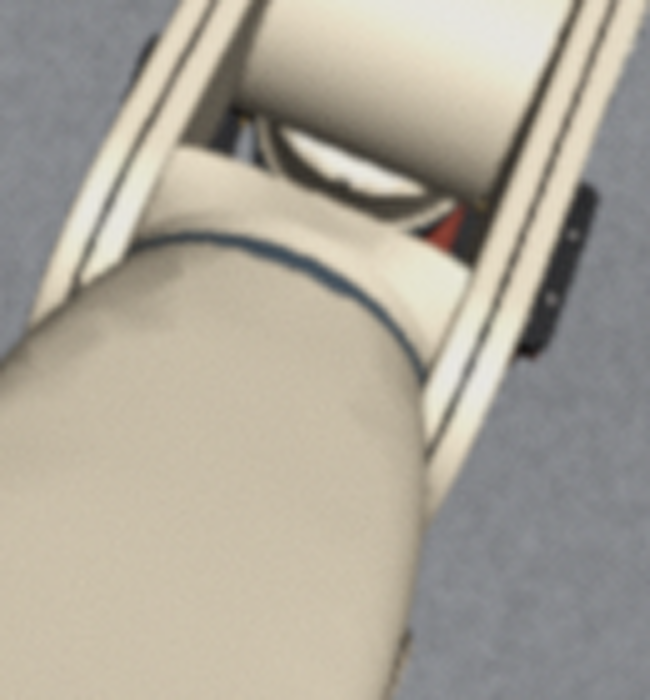

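The right fingertip in the scene view is about 5–8 px higher than projected. I'll check it against the first scene picture before descending.

```bash
python3 -c "
from h import *
p=cams.grab_frame('scene')
e=np.array([.1634,-.6026,.1931]); t=np.array([.2617,-.9651]); x=np.array([.9651,.2617])
for s in(-1,1):
  for z in(.182,.2,.22,.24): print(s,z,px(p,[*(e[:2]+s*.05*t+.0*x),z]).round(1))
im=cv2.imread('pics/scene1.png')[85:170,40:140]; cv2.imwrite('pics/s1c.png',cv2.resize(im,None,fx=6,fy=6,interpolation=cv2.INTER_CUBIC))
print(p['extrinsics'])
"
```

```text
-1 0.182 [123.  150.1]
-1 0.2 [121.2 145.5]
-1 0.22 [119.2 140.2]
-1 0.24 [117.2 134.8]
1 0.182 [ 87.  164.1]
1 0.2 [ 84.9 159.5]
1 0.22 [ 82.5 154.2]
1 0.24 [ 80.  148.9]
[[ 0.24487592  0.80190319 -0.54496519  1.36817427]
 [ 0.96950816 -0.2080145   0.12955269 -0.33549569]
 [-0.00947195 -0.56007253 -0.82838943  1.3871663 ]
 [ 0.          0.          0.          1.        ]]
```

View pics/s1c.png

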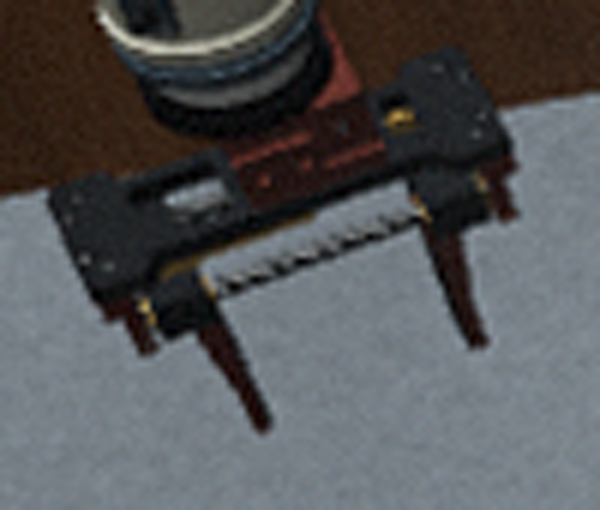

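The first picture shows the same thing: the drawn fingers end about 30 mm higher than the stated tips, with no lateral offset. I'll trust the stated frame, descend, and let the closing width tell.

jog_arm:
  deltas:
    - [1,[0,0.001,0.0],0]
    - [1,[0,0.001,0.02],0]
    - [1,[0,0.001,0.04],0]
    - [1,[0,0.001,0.05],0]
    - [1,[0,0.001,0.05],0]
    - [1,[0,0.001,0.05],0]

```text
t: 3.62
ee_pos: [0.5814, -0.2667, 0.1036]
tool_rot: [-0.589, -3.085, -0.0]
wrist_force: [0.7, -1.1, 0.5]
gripper_width: 0.0877
finger_force: 0.0
```

```bash
python3 -c "
from h import *
need(.582,-.2655,.103,2.84)"
```

```text
t 3.6167 pos [ 0.58142676 -0.26671861  0.10360571] yaw -3.518617152754202 shift [-0.0001  0.0013  0.0006] spin -0.075 q6 -1.642497838463677 F [ 0.74371425 -1.10784472  0.52985036] 0.0876699670984362
```

jog_arm:
  deltas:
    - [0,[0,0.001,0],-0.075]
    - [-0.5,[0,0.001,0],-0.075]
    - [-1,[0,0.001,0],-0.075]
    - [-1,[0,0.001,0],-0.075]
    - [-1,[0,0.001,0],-0.075]
    - [-1,[0,0.001,0],-0.075]
    - [-1,[0,0.001,0],-0.075]
    - [-1,[0,0.001,0],-0.075]
  squeeze: 40

```text
t: 4.28
ee_pos: [0.582, -0.266, 0.1039]
tool_rot: [0.473, 3.106, 0.0]
wrist_force: [0.2, 0.6, -0.2]
gripper_width: 0.038
finger_force: 0.0
```

jog_arm:
  deltas:
    - [-1,[0,0,0],0]
    - [-1,[0,0,0],0]
    - [-1,[0,0,0],0]
    - [-1,[0,0,0],0]
    - [-1,[0,0,0],0]
    - [-1,[0,0,0],0]
    - [-1,[0,0,0],0]

```text
t: 4.87
ee_pos: [0.582, -0.2659, 0.1039]
tool_rot: [-0.472, -3.106, -0.0]
wrist_force: [-0.9, -0.4, -0.3]
gripper_width: 0.0002
finger_force: 0.0
```

The jaws closed on nothing, so the tips really are higher than stated, as the picture suggested. I'll probe down onto the bar top (115 mm) with closed fingers to find the true tip height.

jog_arm:
  deltas:
    - [-1,[0,0,0.002],0]
    - [-1,[0,0,0.004],0]
    - [-1,[0,0,0.006],0]
    - [-1,[0,0,0.006],0]

```text
t: 5.2
ee_pos: [0.5816, -0.2658, 0.0973]
tool_rot: [-0.472, -3.105, -0.0]
wrist_force: [0.3, -0.0, -0.0]
gripper_width: 0.0007
finger_force: 0.0
```

```bash
python3 -c "
from h import *
p=cams.grab_frame('scene'); save(p,'s4.png',(220,210,310,300),7)
e=status.observe()['ee_pos']
print([(z,px(p,[*e[:2],z])) for z in(.08,.1,.12,.14,.16)])"
```

```text
[(0.08, array([263.28104166, 279.86401197])), (0.1, array([262.70996203, 275.73039251])), (0.12, array([262.12615943, 271.50468106])), (0.14, array([261.52920391, 267.18376541])), (0.16, array([260.91864591, 262.76439153]))]
```

View pics/s4.png

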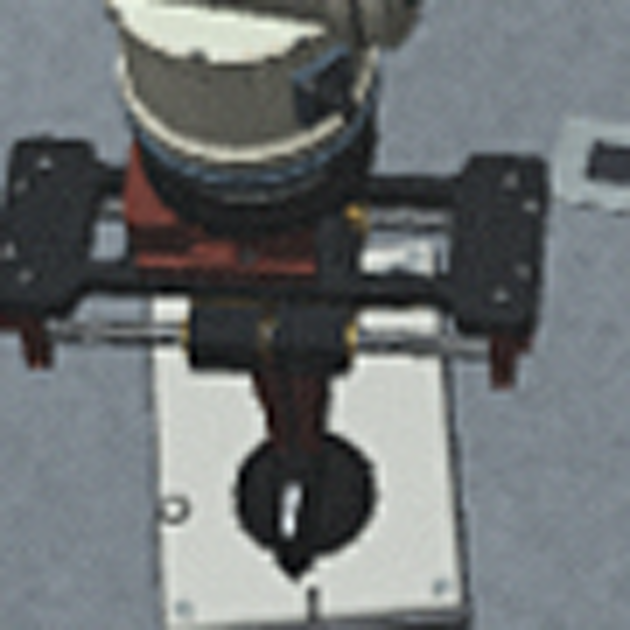

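Picture: the shut fingertips end at crop (300,450), right over the bar near its axis and still clear of it. Continue probing.

jog_arm:
  deltas:
    - [-1,[0,0,0.002],0]
    - [-1,[0,0,0.004],0]
    - [-1,[0,0,0.004],0]

```text
t: 5.5
ee_pos: [0.5818, -0.2659, 0.0934]
tool_rot: [-0.472, -3.105, -0.0]
wrist_force: [-0.2, 1.0, -0.4]
gripper_width: 0.0007
finger_force: 0.0
```

jog_arm:
  deltas:
    - [-1,[0,0,0.002],0]
    - [-1,[0,0,0.004],0]
    - [-1,[0,0,0.004],0]

```text
t: 5.75
ee_pos: [0.5817, -0.2658, 0.0894]
tool_rot: [-0.472, -3.105, -0.0]
wrist_force: [-0.5, 0.5, 0.2]
gripper_width: 0.0004
finger_force: 0.0
```

jog_arm:
  deltas:
    - [-1,[0,0,0.002],0]
    - [-1,[0,0,0.004],0]
    - [-1,[0,0,0.004],0]

```text
t: 6.0
ee_pos: [0.5822, -0.266, 0.0866]
tool_rot: [0.472, 3.106, -0.0]
wrist_force: [-1.2, 1.0, 4.4]
gripper_width: 0.0007
finger_force: 2.7
```

jog_arm:
  deltas:
    - [-1,[0,0,0.002],0]
    - [-1,[0,0,0.004],0]
    - [-1,[0,0,0.004],0]

```text
t: 6.25
ee_pos: [0.5825, -0.2661, 0.0862]
tool_rot: [0.472, 3.105, -0.001]
wrist_force: [-11.0, 5.1, 31.9]
gripper_width: 0.0008
finger_force: 16.5
```

Contact at TCP z≈0.087, so the tips are really about 28 mm above the reported TCP, and the grasp needs TCP z≈0.065. Lift, open, descend.

jog_arm:
  deltas:
    - [-1,[0,0,-0.02],0]
    - [0.3,[0,0,-0.02],0]
    - [0.3,[0,0,-0.02],0]
    - [0.3,[0,0,-0.02],0]
    - [0.3,[0,0,-0.02],0]
    - [0.3,[0,0,-0.02],0]
    - [0.3,[0,0,-0.02],0]
    - [0.3,[0,0,-0.02],0]

```text
t: 6.92
ee_pos: [0.5817, -0.2658, 0.1012]
tool_rot: [-0.472, -3.105, -0.0]
wrist_force: [-0.2, 0.2, 1.2]
gripper_width: 0.0436
finger_force: 0.0
```

```bash
python3 -c "
from h import *
need(.582,-.2655,.065,2.84)"
```

```text
t 6.9167 pos [ 0.58170073 -0.26581081  0.10122456] yaw -3.4433822185746434 shift [-0.0002  0.0004  0.0362] spin -0.0 q6 -1.716223362789929 F [-0.16596156  0.23033906  1.19211998] 0.04355019525927034
```

jog_arm:
  deltas:
    - [0.3,[0,0,0.012],0]
    - [0.3,[0,0,0.024],0]
    - [0.3,[0,0,0.03],0]
    - [0.3,[0,0,0.034],0]
    - [0.3,[0,0,0.034],0]

```text
t: 7.33
ee_pos: [0.581, -0.2654, 0.0661]
tool_rot: [-0.472, -3.103, -0.001]
wrist_force: [-0.0, 0.1, 0.1]
gripper_width: 0.0572
finger_force: 0.0
```

jog_arm:
  deltas:
    - [-1,[0,0,0],0]
    - [-1,[0,0,0],0]
    - [-1,[0,0,0],0]
    - [-1,[0,0,0],0]
    - [-1,[0,0,0],0]
    - [-1,[0,0,0],0]
    - [-1,[0,0,0],0]
    - [-1,[0,0,0],0]
    - [-1,[0,0,0],0]
  squeeze: 40

```text
t: 8.08
ee_pos: [0.5819, -0.2666, 0.0681]
tool_rot: [0.472, 3.106, -0.001]
wrist_force: [-1.9, -3.9, 1.6]
gripper_width: 0.0135
finger_force: 40.0
```

Gripped at 14 mm. Turn clockwise.

jog_arm:
  deltas:
    - [-1,[0,0,0],0.1]
    - [-1,[0,0,0],0.2]
    - [-1,[0,0,0],0.3]
    - [-1,[0,0,0],0.4]
    - [-1,[0,0,0],0.5]
    - [-1,[0,0,0],0.6]
    - [-1,[0,0,0],0.7]
    - [-1,[0,0,0],0.7]

```text
t: 8.75
ee_pos: [0.5816, -0.2669, 0.0681]
tool_rot: [1.516, 2.751, -0.002]
wrist_force: [-3.3, -5.1, 1.7]
gripper_width: 0.0141
finger_force: 40.0
```

jog_arm:
  deltas:
    - [-1,[0,0,0],0.1]
    - [-1,[0,0,0],0.2]
    - [-1,[0,0,0],0.3]
    - [-1,[0,0,0],0.4]
    - [-1,[0,0,0],0.5]
    - [-1,[0,0,0],0.6]
    - [-1,[0,0,0],0.66]
    - [-1,[0,0,0],0.66]

```text
t: 9.42
ee_pos: [0.5812, -0.2671, 0.0681]
tool_rot: [2.323, 2.114, -0.003]
wrist_force: [-4.7, -7.4, 2.4]
gripper_width: 0.0139
finger_force: 40.0
```

```bash
python3 -c "
from h import *
need(.582,-.2655,.065,1.42); print(status.observe()['torque'])"
```

```text
t 9.4167 pos [ 0.58120597 -0.26709132  0.06809904] yaw 1.4765096417332797 shift [0.0017 0.0006 0.0031] spin 0.057 q6 -0.3528325369665731 F [-4.69636926 -7.39906332  2.39615937] 0.013912279460982816
[-1.15289081  0.72021417 -0.07059479]
```

jog_arm:
  deltas:
    - [-1,[0,0,0],0.03]
    - [-1,[0,0,0],0.06]
    - [-1,[0,0,0],0.06]
    - [-1,[0,0,0],0.06]

```text
t: 9.75
ee_pos: [0.5812, -0.267, 0.0681]
tool_rot: [2.383, 2.047, -0.003]
wrist_force: [-4.0, -6.6, 4.3]
gripper_width: 0.0137
finger_force: 40.0
```

```bash
python3 -c "
from h import *
need(.582,-.2655,.065,1.42); print(status.observe()['torque'])"
```

```text
t 9.75 pos [ 0.5811529  -0.26704473  0.06808516] yaw 1.4196036054049272 shift [0.0017 0.0006 0.0031] spin -0.0 q6 -0.2959305956747666 F [-4.04555253 -6.59115946  4.34631413] 0.013700769459412907
[-1.13951159  0.7402732  -0.08863315]
```

jog_arm:
  deltas:
    - [-1,[0,0,0],0.03]
    - [-1,[0,0,0],0.06]
    - [-1,[0,0,0],0.06]
    - [-1,[0,0,0],0.06]

```text
t: 10.08
ee_pos: [0.5812, -0.2671, 0.0681]
tool_rot: [2.44, 1.977, -0.004]
wrist_force: [-5.1, -5.4, 3.3]
gripper_width: 0.0142
finger_force: 41.0
```

```bash
python3 -c "
from h import *
need(.582,-.2655,.065,1.42); print(status.observe()['torque'])"
```

```text
t 10.0833 pos [ 0.58115564 -0.26708019  0.068112  ] yaw 1.3619783013291633 shift [0.0017 0.0005 0.0031] spin -0.058 q6 -0.23743191178236042 F [-5.07778107 -5.38667016  3.25391449] 0.014183895772188667
[-1.13867102  0.73795282  0.86749754]
```

Torque about the axis rose to 0.87 N m, so the stop is reached. Release, rise, then move aside to the post.

jog_arm:
  deltas:
    - [0,[0,0,0],-0.03]
    - [0,[0,0,0],-0.03]
    - [0,[0,0,0],-0.03]
    - [0,[0,0,0],-0.03]
    - [0,[0,0,0],-0.03]
    - [0,[0,0,-0.03],-0.03]
    - [0,[0,0,-0.06],-0.03]
    - [0,[0,0,-0.06],-0.03]
    - [0,[0,0,-0.06],-0.03]

```text
t: 10.83
ee_pos: [0.5833, -0.2664, 0.1297]
tool_rot: [2.411, 2.009, 0.003]
wrist_force: [-0.9, 0.9, -0.8]
gripper_width: 0.0444
finger_force: 0.0
```

```bash
python3 -c "
from h import *
need(.4945,-.2725,.065,1.42)
p=cams.grab_frame('scene'); save(p,'s5.png',(210,220,310,320),6)"
```

```text
t 10.8333 pos [ 0.58332563 -0.26640301  0.12971743] yaw 1.389622791517865 shift [-0.022  -0.0863  0.0647] spin -0.03 q6 -0.2659149818725857 F [-0.88043311  0.91984745 -0.81294287] 0.04440740889367171
```

View pics/s5.png

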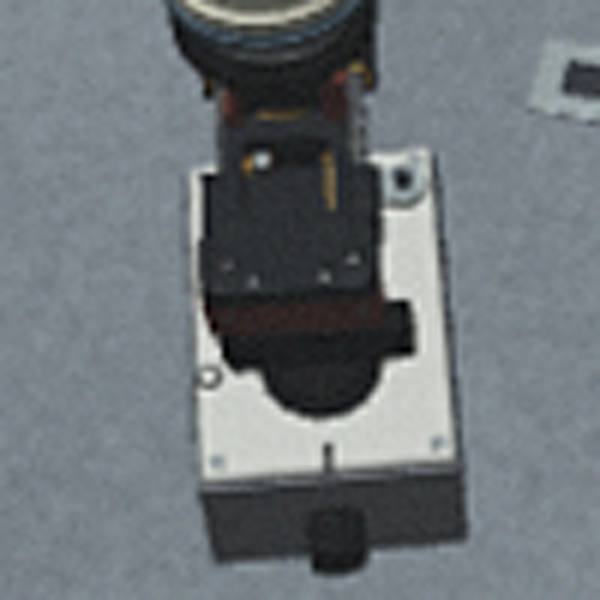

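Picture: the bar now lies across the box (crop bar ends about 235 and 410, row 330). Now to the post.

jog_arm:
  deltas:
    - [0,[-0.011,-0.04,0],-0.03]
    - [0,[-0.022,-0.08,0],-0.03]
    - [0,[-0.022,-0.086,0],-0.03]
    - [0,[-0.022,-0.086,0],-0.03]
    - [0,[-0.022,-0.086,0.02],-0.03]
    - [0,[-0.022,-0.086,0.04],-0.03]
    - [0,[-0.022,-0.086,0.055],-0.03]
    - [0,[-0.022,-0.086,0.065],-0.03]
    - [0,[-0.022,-0.086,0.065],-0.03]

```text
t: 11.63
ee_pos: [0.4929, -0.2712, 0.0603]
tool_rot: [-2.38, -2.045, 0.002]
wrist_force: [-0.0, -0.1, -0.4]
gripper_width: 0.0441
finger_force: 0.0
```

jog_arm:
  deltas:
    - [-1,[0,0,0],0]
    - [-1,[0,0,0],0]
    - [-1,[0,0,0],0]
    - [-1,[0,0,0],0]
    - [-1,[0,0,0],0]
    - [-1,[0,0,0],0]
    - [-1,[0,0,0],0]
    - [-1,[0,0,0],0]
    - [-1,[0,0,0],0]
  squeeze: 4

```text
t: 12.38
ee_pos: [0.4938, -0.2724, 0.0634]
tool_rot: [2.382, 2.047, 0.001]
wrist_force: [0.3, 0.3, 5.5]
gripper_width: 0.012
finger_force: 4.0
```

```bash
python3 -c "
from h import *
need(.4945,-.2725,.065,1.42)"
```

```text
t 12.3833 pos [ 0.49384326 -0.2723606   0.06338082] yaw 1.419714034824756 shift [-0.      0.0007 -0.0016] spin -0.0 q6 -0.3740423031400943 F [0.27302341 0.32017644 5.47035346] 0.01199203476747903
```

Post pinched (12 mm). Swing along the arc, in two halves.

jog_arm:
  deltas:
    - [-1,[0.0003,-0.006,-0.002],0.1]
    - [-1,[0.0012,-0.0119,-0.002],0.2]
    - [-1,[0.0027,-0.0177,-0.002],0.3]
    - [-1,[0.0047,-0.0234,-0.002],0.4]
    - [-1,[0.0073,-0.0288,-0.002],0.5]
    - [-1,[0.0105,-0.0339,-0.002],0.6]
    - [-1,[0.0141,-0.0387,-0.002],0.7]
    - [-1,[0.0176,-0.0424,-0.002],0.785]
    - [-1,[0.0176,-0.0424,-0.002],0.785]

```text
t: 13.13
ee_pos: [0.4542, -0.2474, 0.0647]
tool_rot: [-2.986, -0.974, -0.001]
wrist_force: [3.1, 2.7, -1.5]
gripper_width: 0.0121
finger_force: 4.0
```

jog_arm:
  deltas:
    - [-1,[0.0003,-0.006,0],0.1]
    - [-1,[0.0012,-0.0119,0],0.2]
    - [-1,[0.0027,-0.0177,0],0.3]
    - [-1,[0.0047,-0.0234,0],0.4]
    - [-1,[0.0073,-0.0288,0],0.5]
    - [-1,[0.0105,-0.0339,0],0.6]
    - [-1,[0.0141,-0.0387,0],0.7]
    - [-1,[0.0176,-0.0424,0],0.785]
    - [-1,[0.0176,-0.0424,0],0.785]

```text
t: 13.88
ee_pos: [0.4443, -0.2045, 0.065]
tool_rot: [3.13, -0.238, 0.003]
wrist_force: [1.9, -7.6, -3.4]
gripper_width: 0.0118
finger_force: 4.0
```

```bash
python3 -c "
from h import *
c,s=np.cos(-.15),np.sin(-.15)
print(.552+c*-.115-s*.04, -.261+s*-.115+c*.04)
need(.552+c*-.115-s*.04, -.261+s*-.115+c*.04,.065,-.15)"
```

```text
0.4442688513362992 -0.2042637716480944
t 13.8833 pos [ 0.44426091 -0.20446288  0.06500687] yaw -0.15165452012700809 shift [-0.     -0.0002  0.    ] spin -0.002 q6 1.269072196406568 F [ 1.87194178 -7.59448481 -3.42108745] 0.011812910034508064
```

At the stop by position, with 7.6 N of reaction. Press 2 mm further to be sure, then open and lift clear.

jog_arm:
  deltas:
    - [-1,[0,-0.002,0],0]
    - [-1,[0,-0.002,0],0]
    - [-1,[0,-0.002,0],0]

```text
t: 14.13
ee_pos: [0.4444, -0.2033, 0.065]
tool_rot: [3.131, -0.231, 0.003]
wrist_force: [-0.1, -8.2, -3.0]
gripper_width: 0.0143
finger_force: 4.0
```

jog_arm:
  deltas:
    - [-0.4,[0,0,0],0]
    - [-0.4,[0,0,0],0]
    - [-0.4,[0,0,0],0]
    - [-0.4,[0,0,0],0]
    - [-0.4,[0,0,-0.04],0]
    - [-0.4,[0,0,-0.08],0]
    - [-0.4,[-0.04,0,-0.1],0]
    - [-0.4,[-0.08,0,-0.1],0]
    - [-0.4,[-0.08,0.04,-0.1],0]
    - [-0.4,[-0.08,0.08,-0.1],0]

```text
t: 14.97
ee_pos: [0.3492, -0.2667, 0.1649]
tool_rot: [-3.132, 0.23, 0.003]
wrist_force: [2.0, -0.1, 0.9]
gripper_width: 0.0263
finger_force: 0.0
```

jog_arm:
  deltas:
    - [0,[0,0.04,0],0]
    - [0,[0,0.08,0],0]
    - [0,[0,0.12,0],0]
    - [0,[0,0.16,0],0]
    - [0,[0,0.2,0],0]
    - [0,[0,0.2,0],0]

```text
t: 15.47
ee_pos: [0.3219, -0.4732, 0.1652]
tool_rot: [3.128, -0.24, 0.003]
wrist_force: [-0.3, 0.1, 0.5]
gripper_width: 0.0441
finger_force: 0.0
```

```bash
python3 - <<'E'
from h import *
p=cams.grab_frame('top'); save(p,'t6.png',(310,150,430,270),5)
for n in("top","scene"):
    p=cams.grab_frame(n)
    C=cloud(p).reshape(-1,3); a=-.15; R=np.array([[np.cos(a),np.sin(a)],[-np.sin(a),np.cos(a)]])
    o=[.549,-.261] if n=="top" else [.5555,-.2615]
    L=(C[:,:2]-o)@R.T*1000; g=(C[:,2]>.092)&(C[:,2]<.13)
    q=L[g&(np.hypot(L[:,0]-30,L[:,1])<48)]; u,s,v=np.linalg.svd(q-q.mean(0)); print(n,"handle",len(q),q.mean(0),np.degrees(np.arctan2(*v[0][::-1])))
    q=L[g&(L[:,0]<-40)&(L[:,0]>-150)&(abs(L[:,1])<70)]; print("post",len(q),q.mean(0)-[-55,40] if len(q) else None)
E
```

```text
top handle 304 [28.21520937  0.63374894] -90.04591358441978
post 28 [-60.61837529   0.34601952]
scene handle 303 [31.2447293  -0.36237184] -90.67375493841516
post 32 [-55.22645477   0.10953903]
```

View pics/t6.png

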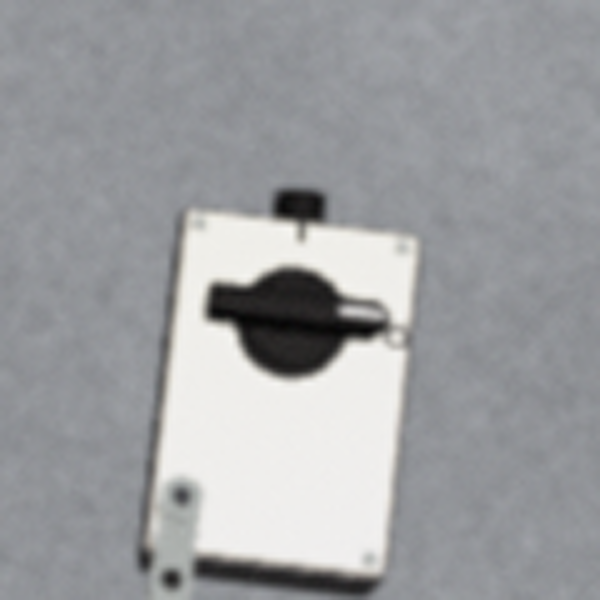

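Top crop: the bar lies across, with its white line towards own -y at (365,312). The hasp stands straight out from the box end, (180,495) to (170,580). Both measure 90°, and the robot is clear.

```bash
python3 -c "
from h import *
print(order.finish_job())"
```

```text
the job is handed in; nothing more can be done
None
```

The job is handed in: the grey isolator's handle is off at its stop, the hasp was then swung square out (both measured about 90° in the final camera check), and the dial box was never approached.

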